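Clear the tilting plate and hold it at the marked angle

ROBOT

A 7-joint arm with a two-finger parallel gripper is mounted at the origin on a cart in front of the work surface, level with it; the furniture and walls round the work are solid. World frame = base frame: x ahead of the robot, y to its left, z up, the work surface at z = 0. Lengths are in m, angles in rad, forces in N, time in s.
With the tool pointing down it reaches from about 0.35 to 0.9 m from the base axis. Payload 7.2 kg.
Tool frame: the origin (TCP) lies at the very end of the fingers, on their centre line; the grasp point (between the pads) lies 19 mm behind it; z points along the fingers, y is the line along which they close (so a half turn about z gives the same grasp; the last joint's range is limited). The gripper opens to 88 mm and grips with 3 to 60 N. Pads are 20 mm wide; open, the fingers measure 115 mm over their backs; the gripper's body (75 mm by 178 mm) begins 61 mm behind the grasp point.
Start: joints at [-1.208, 0.411, -0.013, 1.596, 0.006, 1.134, -0.082], TCP at [0.261, 0.568, 0.223] pointing down, gripper open.
Joint ranges: [-2.95, 2.95], [-0.29, 1.99], [-1.47, 1.44], [0.14, 2.54], [-1.03, 4.17], [0.13, 1.85], [-2.86, 2.86]. Speed limits (rad/s): [2.39, 2.39, 3.01, 3.01, 3.14, 3.14, 3.14].

INTERFACE

Orientations are given as a 3x3 rotation matrix whose columns are the frame's x, y, z axes.
In Python, from rig import get_state, camera, calibration, close_job, recognise, silhouettes gives the robot as it stands. The module is installed in compiled form; this text tells all that it offers.
- The arm moves only by the shell command python3 -m creep 'ROWS' [FORCE]. ROWS is JSON, a list of rows, each a list of 7 numbers: the turn, a rotation vector about the tool's x, y, z in rad, then the shift along the tool's x, y, z in mm, then the opening in per cent of the stroke, from 0 (shut) to 100 (fully open). A call has 1 to 5 rows; each row is the pose to reach, as a shift and turn from the pose commanded when the call began, along the tool's axes at that moment; what a row does not reach only later rows make up. A row lasts 1/10 s, in which the tool goes at most 50 mm and 8.59 degrees, less where a joint would pass 70% of its speed; a pose out of reach is approached as far as the arm can. A call with a gripper value outside its range is refused whole. The fingers move at their own pace and stop on an object; FORCE is the grip in N (left out, the last holds). Time passes only in rows, so rows that repeat a pose let the fingers close. It gives the time, the measured TCP pose, the force, the opening and the grip force at its end, in the units of the state.
- get_state(): the state, without advancing time (a new reading comes with each control period).
- camera(name): name is "side" or "top" or "wrist"; returns (picture, depth): 400x640x3 uint8, red, green, blue; 400x640 float32, m along the optical axis (not along the pixel's ray), 0 where there is no reading.
- calibration(name): a dict with "fx", "fy", "cx", "cy" (pixels), "R" (3x3) and "t" (3): a world point X has camera coordinates R X + t. Camera axes: x right, y down, z forward; pixel columns grow to the right and rows downward; lengths in m; the calibration is good to about 2 mm. A picture is of the moment at which its call begins: read the wrist's pose just before it. calibration takes no time and is no camera call; for the wrist camera it gives the pose at the moment of the call.
- close_job(): hands the job in; it is judged then, once.
Trained networks look in the newest picture that a camera, given by its name, has taken for a name from the list of things; names that differ only in an ending like _2 or _b are one class to them, and where a whole thing is asked for, a point or a joint stands for the part that bears it (a point fixed in the world has none). Each returns a list of dicts, best first, with "confidence" (0 to 1); they miss things now and then, are a little off and sometimes report something else, mostly with a low value. They report only what shows in the picture. A call takes as long as a camera call.
- recognise(camera, target): "pixel" ([row, column] in pixels, amid what is visible of it).
- silhouettes(camera, target): "pixels" (400x640 bool, what is visible of it) and "pixel" ([row, column] in pixels, amid what is visible of it).
The state is a dict: "clock": time; "qpos": joint angles; "qd": joint speeds; "effort": joint torques, N m; "ee_pos": TCP position; "tcp_rot": TCP orientation; "force": force on the tool from outside, world axes, zero at the start; "wrist_torque": the same for the moment, N m; "grip_width": finger opening in m; "gripper_force": force on a finger pad.
Only numpy, scipy, OpenCV 4.12 (cv2) and the standard library are available. Lean on these libraries where they do the work, as an engineer would, in place of code of your own. Each camera call takes 0.05 s, during which the arm holds its last target. There are 200 camera calls.

TASK

Pick up the loose brown wood block and use it, not the fingers, to wipe the four wood chips off the flat aluminium plate of the tilting fixture onto the bench, with the plate still lying flat. Then lay the block down on the bench, take the plate by its black bar handle, swing it up until it stands at the angle shown by the red pointer on the protractor, and finish while still holding it there by the handle, steady. Do not shift the pointer or the tape measure, try square and chisel lying around.

Things in the scene. Friction and masses are not known exactly. Their poses are not given: they have to be found in the camera images.
- tilt_fixture: Tilting fixture, fixed on the bench: plywood board 250 x 262 x 12 mm (middle at x = +15 mm), blue body, hinged aluminium plate, white protractor. Origin on the bench under the plate. x runs along the hinge line, away from the robot; y from handle side to hinge side; z up. Protractor sheet at x = 110 to 116 mm, radius 105 mm about the hinge line, up to 156 mm above the bench.
- plate_middle (a point): Point on the aluminium plate's top. Plate flat: (0, 0, 55) mm of tilt_fixture; the level top, 55 mm above the bench, spans x = -85 to +85, y = -105 to +91 mm of it. Past the -x edge (towards the robot) nothing stands in the way: chips pushed over it drop to the bench or the low board. Handle posts stand at y = -97, x = -50 and +50 mm.
- tilt_plate (a joint): Angle of the hinged plate in rad: 0 lying flat (it rests on a stop), grows as the handle side is lifted, stop at 1.2. The plate (0.35 kg plus handle 0.06 kg, may vary by 30 percent) turns easily and falls shut when let go.
- pointer (a joint): Angle of the red pointer in rad, same zero and direction as the plate's: the angle to set. Differs in each start, 0.55 to 0.95. Stiff friction, stays unless pushed. It stands before the protractor at x = 96 to 108 mm of tilt_fixture; protractor ticks every 10 degrees from level, longer every 30.
- pointer_tip (a point): Tip of the red pointer, 89 mm from the hinge line.
- plate_hinge (a point): Point on the hinge line, at the middle of the plate's length; 51 mm above the bench, at (0, 100, 51) mm of tilt_fixture. The hinge line runs along tilt_fixture's x.
- plate_handle: Black round grip on the plate's free edge, turning freely on its bar, so the hand may stay pointing down. Origin at its middle; 12 mm thick, 88 mm long along x, flanges 15 mm and 10 mm posts at the ends, free between. Plate flat: at (0, -105, 93) mm of tilt_fixture, 38 mm above the plate; it is 205 mm from the hinge line along the plate and 42 mm above it, and swings with the plate.
- chip0: Loose brown wood chip, 20 x 14 x 7 mm, 10 g, origin in the middle of its underside. At the start flat on the aluminium plate at any yaw, its middle in the area x = -62 to -20 mm, y = -58 to +38 mm of tilt_fixture.
- chip1: Loose brown wood chip, 20 x 14 x 7 mm, 10 g, origin in the middle of its underside. At the start flat on the aluminium plate at any yaw, its middle in the area x = -62 to -20 mm, y = -58 to +38 mm of tilt_fixture.
- chip2: Loose brown wood chip, 20 x 14 x 7 mm, 10 g, origin in the middle of its underside. At the start flat on the aluminium plate at any yaw, its middle in the area x = -62 to -20 mm, y = -58 to +38 mm of tilt_fixture.
- chip3: Loose brown wood chip, 20 x 14 x 7 mm, 10 g, origin in the middle of its underside. At the start flat on the aluminium plate at any yaw, its middle in the area x = -62 to -20 mm, y = -58 to +38 mm of tilt_fixture.
- wood_block: Loose brown wood block (offcut), 45 (x) x 140 (y) x 32 (z) mm, about 0.11 kg, lying flat on the bench to the right of the fixture. Origin in the middle of its underside. Gripped across the 45 mm width, upper part of its sides, its long side face is the wiping face.
- tape_measure: Yellow tape measure, 35 x 84 x 69 mm, bystander. Origin in the middle of its underside.
- square: Try square, wooden stock and steel blade, 197 x 111 x 18 mm, bystander. Origin in the middle of its underside.
- chisel: Chisel with yellow handle, 32 x 242 x 35 mm, bystander. Origin in the middle of its underside.

How it is judged:
By the outcome, as a careful person would: the job done as asked, in the order asked, and still so for the second after the job is handed in, while the arm keeps its last pose, push and grip.
It also fails if it takes over 61 s, if anything falls off the work surface, if the arm or the gripper's body presses on something with over 40 N, if the wrist force passes 120 N, or if a joint passes its speed limit or range.

## Working session

There is one attempt and no reset: what is moved stays moved. The work goes in short steps, Python scripts to look and compute and a shell command to move; the robot and the scene stay as the last step left them, time stands still between calls to the robot, and variables do not carry over. Pictures are saved under pics/ and viewed, at most 10 in all, crops included, and the job is handed in when it is done.

```bash
mkdir -p pics
cat > h.py <<'E'
import numpy as np,cv2
from rig import *
def pts(cam,mask,depth,c):
    r,k=np.nonzero(mask&(depth>0)); z=depth[r,k]
    P=np.c_[(k-c['cx'])/c['fx']*z,(r-c['cy'])/c['fy']*z,z]
    return (P-np.array(c['t']))@np.array(c['R'])
E
python3 - <<'E'
from h import *
s=get_state();print(s['clock'],s['ee_pos'],np.round(s['tcp_rot'],3).tolist(),s['grip_width'])
for cam in('top','side'):
    c=calibration(cam);p,d=camera(cam);cv2.imwrite(f'pics/{cam}0.png',p[:,:,::-1]);np.savez(f'{cam}0.npz',d=d,p=p)
    print(cam,np.round(-np.array(c['R']).T@c['t'],3),c['fx'])
    for n in['wood_block','chip0','plate_handle','plate_middle','pointer','tilt_fixture','pointer_tip','tape_measure','square','chisel','plate_hinge']:
        for o in silhouettes(cam,n)[:4]:
            if o['confidence']<.3: continue
            P=pts(cam,o['pixels'],d,c)
            if len(P)==0: continue
            print(n,round(o['confidence'],2),o['pixel'],len(P),np.round(np.median(P,0),3),np.round(np.percentile(P,[2,98],axis=0),3).tolist())
E
```

```text
0.0 [0.26085022 0.56740434 0.22182418] [[-0.909, 0.418, -0.001], [0.418, 0.909, -0.001], [-0.0, -0.002, -1.0]] 0.08786894610905972
top [0.36  0.006 1.156] 431.56090957049435
wood_block 0.75 [272.6, 435.8] 1046 [ 0.421 -0.293  0.033] [[0.386, -0.358, 0.002], [0.455, -0.227, 0.037]]
chip0 0.51 [241.5, 290.5] 27 [0.519 0.085 0.061] [[0.513, 0.08, 0.057], [0.525, 0.093, 0.067]]
chip0 0.44 [243.0, 301.6] 53 [0.512 0.054 0.06 ] [[0.502, 0.046, 0.052], [0.523, 0.065, 0.065]]
plate_handle 0.54 [233.4, 343.3] 166 [ 0.529 -0.059  0.098] [[0.492, -0.072, 0.055], [0.57, -0.048, 0.103]]
plate_middle 0.77 [224.8, 309.4] 4851 [0.551 0.032 0.056] [[0.464, -0.065, 0.051], [0.638, 0.132, 0.098]]
plate_middle 0.62 [274.0, 438.5] 1042 [ 0.421 -0.293  0.033] [[0.386, -0.36, 0.007], [0.457, -0.228, 0.037]]
pointer 0.48 [181.7, 278.8] 95 [0.67  0.106 0.063] [[0.66, 0.054, 0.02], [0.68, 0.127, 0.109]]
tilt_fixture 0.58 [222.8, 306.4] 8838 [0.56  0.04  0.054] [[0.44, -0.09, 0.009], [0.68, 0.167, 0.113]]
pointer_tip 0.52 [181.4, 274.5] 60 [0.67  0.112 0.061] [[0.661, 0.059, 0.016], [0.68, 0.125, 0.108]]
tape_
[... 1287 characters left out ...]
23.2, 331.5] 2626 [0.552 0.044 0.056] [[0.463, -0.061, 0.051], [0.638, 0.143, 0.098]]
pointer_tip 0.52 [232.7, 277.2] 86 [0.669 0.12  0.061] [[0.665, 0.083, 0.047], [0.676, 0.136, 0.085]]
tape_measure 0.84 [194.5, 289.2] 236 [ 0.69  -0.155  0.049] [[0.674, -0.183, 0.007], [0.72, -0.143, 0.066]]
square 0.77 [174.9, 308.0] 337 [ 0.68  -0.365  0.009] [[0.623, -0.415, 0.001], [0.824, -0.309, 0.02]]
chisel 0.93 [321.2, 354.8] 581 [0.472 0.39  0.015] [[0.46, 0.258, -0.0], [0.484, 0.493, 0.032]]
plate_hinge 0.83 [222.9, 333.1] 2724 [0.547 0.044 0.056] [[0.462, -0.062, 0.049], [0.636, 0.146, 0.098]]
plate_hinge 0.49 [227.4, 281.8] 164 [0.668 0.106 0.064] [[0.66, 0.041, 0.028], [0.682, 0.135, 0.107]]
```

Run:
```python
from h import *
c=calibration('top');p,d=camera('top')
im=cv2.resize(p[120:330,200:520],None,fx=2.5,fy=2.5,interpolation=cv2.INTER_CUBIC)[:,:,::-1]
cv2.imwrite('pics/a.png',im)
P=pts('top',np.ones(d.shape,bool),d,c)
r,k=np.nonzero(d>0)
def rect(sel,name):
    m=np.zeros(d.shape,np.uint8);m[r[sel],k[sel]]=1
    n,l,st,_=cv2.connectedComponentsWithStats(m);b=1+np.argmax(st[1:,4])
    q=P[(l[r,k]==b)][:,:2].astype(np.float32)
    R=cv2.minAreaRect(q*1000);print(name,len(q),R,np.round(cv2.boxPoints(R)).tolist())
X,Y,Z=P.T
rect((abs(Z-.033)<.006)&(abs(X-.42)<.1)&(abs(Y+.29)<.1),'block')
rect((abs(Z-.055)<.006)&(abs(X-.55)<.13)&(abs(Y-.03)<.14),'plate')
rect((abs(Z-.012)<.005)&(abs(X-.56)<.2)&(abs(Y-.03)<.2),'board')
rect((abs(Z-.098)<.012)&(abs(X-.53)<.1)&(abs(Y+.06)<.04),'handle')
p,d=camera('side');c=calibration('side')
im=cv2.resize(p[170:300,240:440],None,fx=4,fy=4,interpolation=cv2.INTER_CUBIC)[:,:,::-1]
cv2.imwrite('pics/b.png',im)
# red pointer pixels
for cam in('side','top'):
    if cam=='top': p,d=camera('top');c=calibration('top')
    h=cv2.cvtColor(p,cv2.COLOR_RGB2HSV);m=((h[...,0]<8)|(h[...,0]>172))&(h[...,1]>140)&(h[...,2]>60)
    Q=pts(cam,m,d,c);s=(abs(Q[:,0]-.67)<.03)&(abs(Q[:,1]-.09)<.12);Q=Q[s];print(cam,len(Q),np.round(Q[np.argsort(Q[:,2])][::max(1,len(Q)//15)]*1000).tolist())
```

```text
block 963 ((421.9522705078125, -294.544189453125), (139.70330810546875, 45.86363983154297), 71.64682006835938) [[378.0, -354.0], [422.0, -368.0], [466.0, -235.0], [422.0, -221.0]]
plate 4667 ((551.7195434570312, 35.303627014160156), (196.06814575195312, 170.9193115234375), 78.11524200439453) [[448.0, -43.0], [615.0, -78.0], [656.0, 114.0], [488.0, 149.0]]
board 2888 ((568.0345458984375, 38.957191467285156), (262.2970275878906, 250.63722229003906), 78.09870910644531) [[418.0, -64.0], [664.0, -115.0], [718.0, 141.0], [472.0, 193.0]]
handle 207 ((530.8594360351562, -60.10622024536133), (12.893238067626953, 108.62316131591797), 78.47048950195312) [[476.0, -56.0], [583.0, -77.0], [585.0, -65.0], [479.0, -43.0]]
side 41 [[676.0, 132.0, 50.0], [671.0, 134.0, 51.0], [674.0, 132.0, 53.0], [671.0, 131.0, 55.0], [676.0, 134.0, 56.0], [672.0, 130.0, 57.0], [668.0, 135.0, 58.0], [669.0, 131.0, 58.0], [677.0, 128.0, 59.0], [675.0, 124.0, 59.0], [674.0, 129.0, 60.0], [672.0, 115.0, 60.0], [673.0, 109.0, 63.0], [673.0, 120.0, 63.0], [670.0, 127.0, 64.0], [666.0, 132.0, 64.0], [669.0, 104.0, 77.0], [668.0, 94.0, 80.0], [665.0, 85.0, 89.0], [665.0, 73.0, 94.0], [662.0, 74.0, 100.0]]
top 76 [[668.0, 123.0, 54.0], [667.0, 112.0, 57.0], [672.0, 109.0, 58.0], [669.0, 114.0, 60.0], [675.0, 122.0, 61.0], [674.0, 111.0, 62.0], [669.0, 119.0, 63.0], [670.0, 95.0, 65.0], [672.0, 106.0, 68.0], [668.0, 94.0, 79.0], [666.0, 86.0, 85.0], [668.0, 83.0, 88.0], [663.0, 65.0, 93.0], [665.0, 72.0, 96.0], [662.0, 54.0, 104.0], [662.0, 59.0, 115.0]]
```

View pics/a.png

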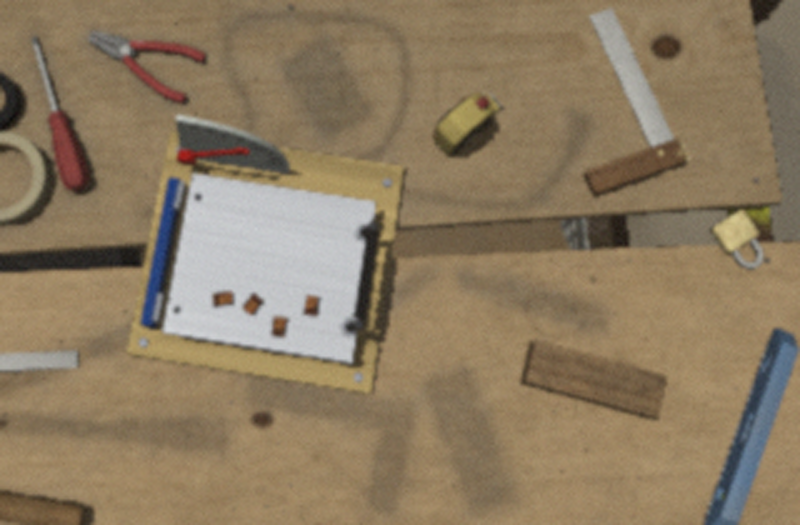

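View pics/b.png

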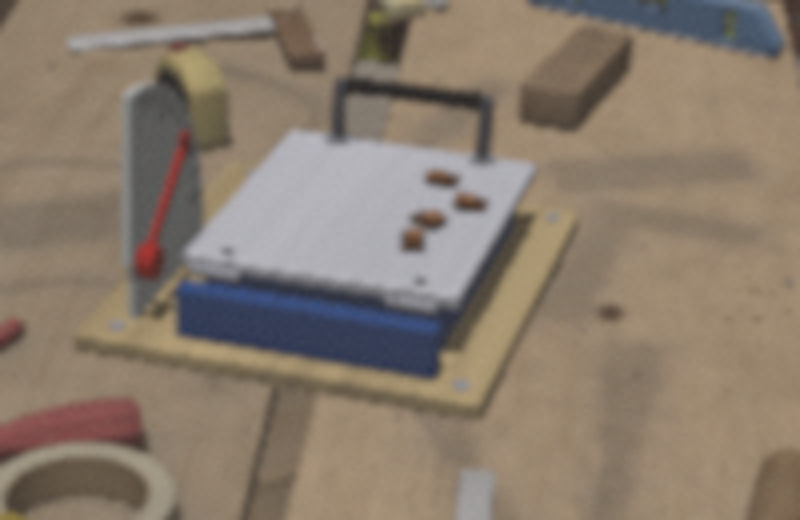

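The top view shows the four chips in a row near the plate's -x side (crop 223–312, 299–326), the handle at (365,280) and the block at (595,380). In the side view the red pointer runs from the hub at (148,262) to the tip at (185,133).

```bash
cat >> h.py <<'E'
from scipy.spatial.transform import Rotation as Ro
YF=np.deg2rad(-11.9); XF=np.array([np.cos(YF),np.sin(YF),0]);YFv=np.array([-np.sin(YF),np.cos(YF),0]);OF=np.array([.5532,.0421,0])
def f2w(x,y,z): return OF+(x*XF+y*YFv)/1000+np.array([0,0,z/1000])
def w2f(P): Q=(np.asarray(P)-OF)*1000; return np.stack([Q@XF,Q@YFv,Q[...,2]],-1)
def down(yaw): # tool y at world angle yaw deg
    a=np.deg2rad(yaw);y=np.array([np.cos(a),np.sin(a),0]);z=np.array([0,0,-1.]);return np.c_[np.cross(y,z),y,z]
def plan(wps,start=None):
    s=get_state();p=np.array(s['ee_pos']);R=np.array(s['tcp_rot'])
    for pos,yaw in wps:
        T=down(yaw);rv=Ro.from_matrix(R.T@T).as_rotvec();d=R.T@(np.array(pos)-p)*1000
        print('turn',np.round(rv,3),'shift',np.round(d,1),'len',round(np.linalg.norm(d)),'deg',round(np.rad2deg(np.linalg.norm(rv)),1));p=np.array(pos);R=T
def rayplane(c,row,col,x): # hit fixture plane x_f=x, returns fixture coords
    R=np.array(c['R']);o=-R.T@np.array(c['t']);v=R.T@np.array([(col-c['cx'])/c['fx'],(row-c['cy'])/c['fy'],1])
    of=w2f(o);vf=w2f(o+v)-of;t=(x-of[0])/vf[0];return of+t*vf
E
python3 - <<'E'
from h import *
plan([((.4,.42,.222),45),((.46,.23,.222),25),((.48,.04,.222),5),((.46,-.15,.2),-12),((.422,-.2945,.15),-18.35)])
c=calibration('side');p=np.load('side0.npz')['p']
h=cv2.cvtColor(p,cv2.COLOR_RGB2HSV);m=((h[...,0]<9)|(h[...,0]>171))&(h[...,1]>130)&(h[...,2]>60)
r,k=np.nonzero(m);s=(r>190)&(r<250)&(k>265)&(k<300);r,k=r[s],k[s]
Q=np.array([rayplane(c,a,b,98) for a,b in zip(r,k)]);print(np.round(Q[:,1:]).tolist())
D=np.c_[100-Q[:,1],Q[:,2]-51];far=np.hypot(*D.T)>25;print('ang',np.arctan2(D[far,1].mean(),D[far,0].mean()), 'maxr',np.hypot(*D.T).max())
vx,vy,x0,y0=cv2.fitLine(D[far].astype(np.float32),cv2.DIST_L2,0,.01,.01).ravel();print('line',np.arctan2(vy,vx),vx,vy)
# chips
d=np.load('top0.npz');c=calibration('top');P=pts('top',d['d']>0,d['d'],c);r,k=np.nonzero(d['d']>0)
h=cv2.cvtColor(d['p'],cv2.COLOR_RGB2HSV);F=w2f(P);s=(abs(F[:,0])<80)&(abs(F[:,1]+20)<70)&(h[r,k,1]>90)&(abs(F[:,2]-60)<8)
m=np.zeros((400,640),np.uint8);m[r[s],k[s]]=1
l=cv2.connectedComponents(m)[1][r,k]
for i in range(1,l.max()+1): print('chip',(l==i).sum(),np.round(F[l==i].mean(0)),np.round(F[l==i].min(0)),np.round(F[l==i].max(0)))
E
```

```text
turn [ 0.    -0.     0.355] shift [-188.1  -76.4    0.6] len 203 deg 20.3
turn [0.    0.    0.349] shift [-176.8  -91.9    0. ] len 199 deg 20.0
turn [0.    0.    0.349] shift [-180.7  -62.2    0. ] len 191 deg 20.0
turn [0.    0.    0.297] shift [-187.5  -36.5   22. ] len 192 deg 17.0
turn [0.    0.    0.111] shift [-149.2   -7.1   50. ] len 158 deg 6.4
[[57.0, 107.0], [57.0, 105.0], [63.0, 105.0], [57.0, 102.0], [64.0, 102.0], [57.0, 99.0], [64.0, 99.0], [70.0, 100.0], [64.0, 97.0], [70.0, 97.0], [64.0, 94.0], [70.0, 94.0], [77.0, 94.0], [70.0, 92.0], [77.0, 92.0], [71.0, 89.0], [77.0, 89.0], [77.0, 87.0], [83.0, 87.0], [77.0, 84.0], [83.0, 84.0], [84.0, 82.0], [90.0, 82.0], [84.0, 79.0], [90.0, 79.0], [90.0, 77.0], [96.0, 77.0], [96.0, 74.0], [96.0, 72.0], [102.0, 72.0], [97.0, 69.0], [103.0, 69.0], [103.0, 67.0], [109.0, 67.0], [103.0, 64.0], [115.0, 67.0], [109.0, 65.0], [103.0, 62.0], [121.0, 67.0], [115.0, 65.0], [109.0, 62.0], [103.0, 59.0], [98.0, 56.0], [126.0, 68.0], [121.0, 65.0], [115.0, 62.0], [109.0, 59.0], [104.0, 57.0], [98.0, 54.0], [127.0, 65.0], [121.0, 62.0], [115.0, 60.0], [110.0, 57.0], [104.0, 54.0], [98.0, 51.0], [127.0, 63.0], [121.0, 60.0], [116.0, 57.0], [110.0, 54.0], [104.0, 52.0], [127.0, 60.0], [121.0, 57.0], [116.0, 55.0], [110.0, 52.0], [104.0, 49.0], [122.0, 55.0], [116.0, 52.0], [110.0, 49.0], [104.0, 46.0], [116.0, 50.0], [110.0, 47.0]]
ang 1.1219050059688027 maxr 70.74304814446292
line 0.52923757 0.86319226 0.50487536
chip 26 [-43.  35.  62.] [-48.  27.  56.] [-37.  43.  67.]
chip 24 [-44.   4.  62.] [-51.  -1.  56.] [-37.  11.  66.]
chip 22 [-34. -55.  62.] [-41. -60.  58.] [-27. -51.  65.]
chip 23 [-62. -26.  62.] [-69. -31.  55.] [-54. -22.  66.]
```

```bash
python3 -m creep '[[0,0,0.07,-38,-15,0,100],[0,0,0.14,-75,-31,0,100],[0,0,0.21,-113,-46,0,100],[0,0,0.28,-150,-61,0,100],[0,0,0.355,-188,-76,0,100]]'
python3 -m creep '[[0,0,0.07,-35,-18,0,100],[0,0,0.14,-71,-37,0,100],[0,0,0.21,-106,-55,0,100],[0,0,0.28,-142,-74,0,100],[0,0,0.35,-177,-92,0,100]]'
python3 -m creep '[[0,0,0.07,-36,-12,0,100],[0,0,0.14,-72,-25,0,100],[0,0,0.21,-108,-37,0,100],[0,0,0.28,-145,-50,0,100],[0,0,0.35,-181,-62,0,100]]'
python3 - <<'E'
from h import *
plan([((.46,-.15,.2),-12),((.422,-.2945,.15),-18.35)])
c=calibration('wrist');print('wrist cam at',np.round(w2f(-np.array(c['R']).T@c['t'])), np.round(c['R'],2).tolist())
p,d=camera('wrist');cv2.imwrite('pics/w1.png',p[:,:,::-1]);np.savez('w1.npz',p=p,d=d,**{k:np.array(v) for k,v in c.items()})
E
```

```text
clock: 1.85
ee_pos: [0.401, 0.4192, 0.2229]
tcp_rot: [[-0.705, 0.709, 0.0], [0.709, 0.705, 0.0], [0.0, 0.0, -1.0]]
force: [0.3, 0.2, 0.3]
grip_width: 0.0877
gripper_force: 0.0
clock: 2.35
ee_pos: [0.4605, 0.2284, 0.2229]
tcp_rot: [[-0.419, 0.908, 0.0], [0.908, 0.419, 0.0], [0.0, 0.001, -1.0]]
force: [0.2, -0.7, -0.7]
grip_width: 0.0881
gripper_force: 0.0
clock: 2.85
ee_pos: [0.4801, 0.0382, 0.2229]
tcp_rot: [[-0.082, 0.997, 0.001], [0.997, 0.082, 0.0], [0.0, 0.001, -1.0]]
force: [1.0, 1.0, 0.5]
grip_width: 0.088
gripper_force: 0.0
turn [ 0.001 -0.     0.292] shift [-185.9  -35.5   22.9] len 191 deg 16.7
turn [0.    0.    0.111] shift [-149.2   -7.1   50. ] len 158 deg 6.4
wrist cam at [-93.  55. 386.] [[1.0, 0.08, -0.0], [0.08, -0.96, 0.28], [0.02, -0.28, -0.96]]
```

View pics/w1.png

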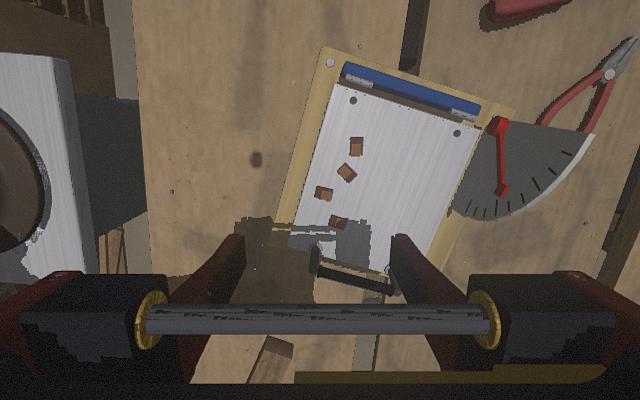

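The wrist picture shows the pointer clearly: hub at (500,127), tip at about (502,188), with the tick marks along the protractor's arc. The handle lies at (355,278).

```bash
python3 -m creep '[[0,0,0.06,-37,-7,5,100],[0,0,0.12,-74,-14,9,100],[0,0,0.18,-112,-21,14,100],[0,0,0.24,-149,-28,18,100],[0,0,0.292,-186,-35,23,100]]'
python3 -m creep '[[0,0,0.03,-37,-2,12,100],[0,0,0.06,-75,-4,25,100],[0,0,0.09,-112,-5,37,100],[0,0,0.111,-149,-7,50,100],[0,0,0.111,-149,-7,50,100]]'
python3 - <<'E'
from h import *
w=np.load('w1.npz');p,d=w['p'],w['d'];c={k:w[k] for k in('fx','fy','cx','cy','R','t')}
h=cv2.cvtColor(p,cv2.COLOR_RGB2HSV);m=((h[...,0]<9)|(h[...,0]>171))&(h[...,1]>130)&(h[...,2]>60)
m[:, :485]=0;m[:,520:]=0;m[:105]=0;m[205:]=0
F=w2f(pts('w',m,d,c));r,k=np.nonzero(m&(d>0))
for row in range(116,200,4):
    s=r==row
    if s.any(): print(row,k[s].min(),k[s].max(),np.round(F[s].min(0)),np.round(F[s].max(0)))
D=np.c_[100-F[:,1],F[:,2]-51];R=np.hypot(*D.T);s=(R>20)&(R<75);print('line',cv2.fitLine(D[s].astype(np.float32),cv2.DIST_L2,0,.01,.01).ravel(),'atan',np.median(np.arctan2(D[s,1],D[s,0])),R.max())
cv2.imwrite('pics/w1c.png',cv2.resize(p[100:230,440:600],None,fx=5,fy=4.6,interpolation=cv2.INTER_CUBIC)[:,:,::-1])
# block check from here
print(get_state()['ee_pos']);c=calibration('wrist');p,d=camera('wrist');F=pts('w',np.ones(d.shape,bool),d,c)
s=(abs(F[:,2]-.033)<.006)&(abs(F[:,0]-.42)<.08)&(abs(F[:,1]+.294)<.1);print(s.sum(),cv2.minAreaRect((F[s,:2]*1000).astype(np.float32)))
plan([((.422,-.2945,.01),-18.35)])
E
```

```text
clock: 3.4
ee_pos: [0.461, -0.1497, 0.1998]
tcp_rot: [[0.207, 0.978, 0.001], [0.978, -0.207, 0.0], [0.0, 0.001, -1.0]]
force: [0.6, -0.5, -0.8]
grip_width: 0.0877
gripper_force: 0.0
clock: 3.9
ee_pos: [0.4209, -0.2973, 0.1487]
tcp_rot: [[0.319, 0.948, -0.002], [0.948, -0.319, -0.002], [-0.003, -0.001, -1.0]]
force: [-0.1, 0.2, -0.3]
grip_width: 0.0878
gripper_force: 0.0
116 496 499 [ 95. 113.  51.] [ 96. 113.  54.]
120 499 508 [ 94. 108.  57.] [106. 112.  61.]
124 498 508 [ 95. 104.  61.] [104. 107.  64.]
128 496 507 [ 94. 100.  61.] [105. 103.  64.]
132 494 504 [95. 95. 58.] [105.  98.  61.]
136 496 502 [100.  92.  58.] [104.  94.  64.]
140 500 502 [101.  89.  66.] [103.  89.  67.]
144 498 503 [101.  84.  67.] [104.  85.  70.]
148 500 503 [101.  81.  73.] [104.  81.  74.]
152 500 503 [101.  77.  75.] [103.  77.  78.]
156 501 503 [100.  73.  80.] [103.  73.  81.]
160 501 503 [101.  69.  83.] [103.  69.  85.]
164 497 503 [101.  64.  80.] [103.  66.  87.]
168 501 503 [101.  61.  88.] [102.  62.  90.]
172 501 504 [101.  57.  91.] [104.  58.  92.]
176 501 504 [100.  54.  94.] [105.  55.  96.]
180 501 504 [101.  50.  97.] [104.  51.  98.]
184 503 504 [101.  47. 100.] [104.  47. 104.]
188 504 508 [100.  44. 107.] [103.  45. 110.]
192 494 505 [101.  37.  97.] [102.  41. 110.]
196 499 503 [101.  35. 106.] [103.  36. 109.]
line [ 0.7618513  0.6477519 33.57314   33.58048  ] atan 0.7940887361602036 86.8750537653592
[ 0.42089275 -0.29729038  0.1486853 ]
6273 ((421.09552001953125, -292.004150390625), (139.1929473876953, 45.09288024902344), 71.64703369140625)
turn [-0.001  0.001 -0.002] shift [ 5.000e-01 -1.000e-01  1.391e+02] len 139 deg 0.2
```

View pics/w1c.png

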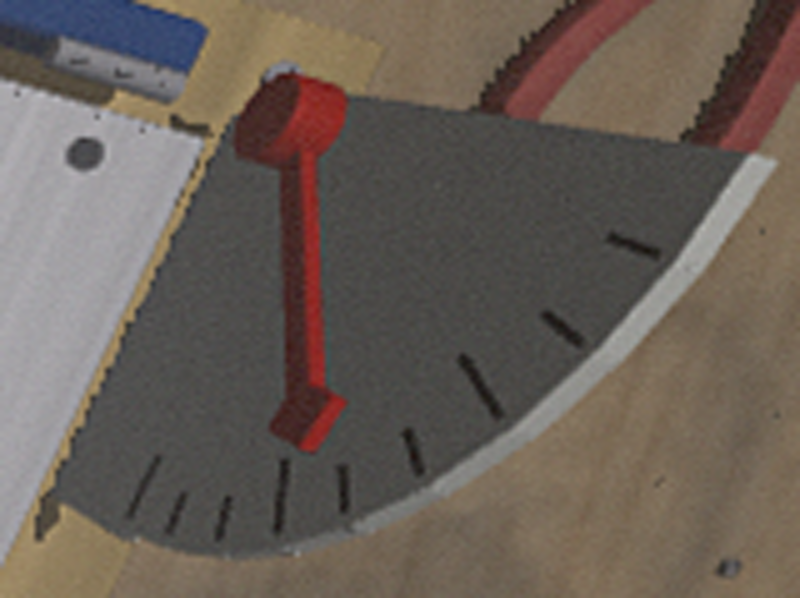

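The crop shows the pointer tip at about (305,450), which falls between the 30° long tick at (282,495) and the 40° tick at (343,490). Next I descend on the block.

```bash
python3 -m creep '[[0,0,0,1,0,40,100],[0,0,0,1,0,80,100],[0,0,0,1,0,110,100],[0,0,0,1,0,130,100],[0,0,0,1,0,139,100]]'
python3 -m creep '[[0,0,0,0,0,0,45],[0,0,0,0,0,0,45],[0,0,0,0,0,0,40],[0,0,0,0,0,0,40],[0,0,0,0,0,0,40]]' 30
python3 - <<'E'
from h import *
w=np.load('w1.npz');p,d=w['p'],w['d'];c={k:w[k] for k in('fx','fy','cx','cy','R','t')}
h=cv2.cvtColor(p,cv2.COLOR_RGB2HSV);red=((h[...,0]<9)|(h[...,0]>171))&(h[...,1]>110)
for row in range(136,184,4):
    ks=np.nonzero(red[row,485:520])[0]+485; v=h[row,ks,2]; print(row,ks.min(),ks.max(),v.tolist())
for nm,(a,b) in {'t0':(140+5,490),'t10':(175,514),'t20':(222,518),'t30':(282,496),'t40':(343,490),'t50':(412,452),'t60':(480,386)}.items():
    q=rayplane(c,100+b/4.6,440+a/5,110);print(nm,np.round(q),round(np.rad2deg(np.arctan2(q[2]-51,100-q[1])),1),round(np.hypot(q[2]-51,100-q[1])))
E
```

```text
clock: 4.45
ee_pos: [0.424, -0.2899, 0.0092]
tcp_rot: [[0.311, 0.951, -0.002], [0.951, -0.311, 0.002], [0.001, -0.002, -1.0]]
force: [-0.6, 0.7, 0.2]
grip_width: 0.0877
gripper_force: 0.0
clock: 4.95
ee_pos: [0.4245, -0.292, 0.0113]
tcp_rot: [[0.312, 0.95, 0.001], [0.95, -0.312, -0.0], [0.0, 0.001, -1.0]]
force: [-0.9, 0.1, 0.6]
grip_width: 0.0513
gripper_force: 0.6
136 496 502 [67, 69, 62, 68, 120, 147, 140]
140 496 502 [69, 67, 68, 111, 145, 135]
144 498 503 [62, 73, 104, 141, 136, 114]
148 497 503 [65, 91, 138, 139, 128]
152 497 503 [73, 70, 82, 134, 140, 147]
156 497 503 [66, 65, 88, 132, 146, 142]
160 497 503 [73, 69, 67, 76, 132, 147, 138]
164 497 503 [69, 59, 75, 128, 145, 137]
168 497 503 [70, 69, 68, 71, 120, 143, 137]
172 497 504 [70, 65, 69, 111, 142, 139, 114]
176 497 504 [69, 65, 69, 69, 102, 142, 136, 126]
180 497 504 [70, 65, 67, 90, 136, 145, 139]
t0 [110.   9.  52.] 0.3 91
t10 [110.   7.  67.] 9.7 94
t20 [110.  12.  83.] 19.9 94
t30 [110.  22.  97.] 30.7 91
t40 [110.  28. 113.] 40.7 94
t50 [110.  41. 124.] 50.9 94
t60 [110.  56. 131.] 61.4 91
```

```bash
python3 -m creep '[[0,0,0,0,0,0,30],[0,0,0,0,0,0,30],[0,0,0,0,0,0,30],[0,0,0,0,0,0,30],[0,0,0,0,0,0,30]]' 30
python3 - <<'E'
from h import *
w=np.load('w1.npz');c={k:w[k] for k in('fx','fy','cx','cy','R','t')}
for x in(99,100,101):
  A=[rayplane(c,r,k,x) for r,k in((140,496.4),(180,496.8),(140,499.7),(180,500.3))]
  for q in A: print(x,np.round(q,1),round(np.arctan2(q[2]-51,100-q[1]),3))
  for i in(0,2): print('dir',round(np.arctan2(A[i+1][2]-A[i][2],A[i][1]-A[i+1][1]),3))
plan([(np.array(get_state()['ee_pos'])+[0,0,.1],-18.35)])
print(get_state()['qpos'])
E
```

```text
clock: 5.45
ee_pos: [0.4239, -0.2918, 0.011]
tcp_rot: [[0.313, 0.95, 0.0], [0.95, -0.313, 0.0], [0.0, 0.0, -1.0]]
force: [-1.0, 2.6, 6.2]
grip_width: 0.0447
gripper_force: 30.0
99 [99.  87.9 63.7] 0.812
99 [99.  48.8 94.5] 0.704
99 [99.  88.4 69.3] 1.006
99 [99.  49.9 99.6] 0.77
dir 0.666
dir 0.665
100 [100.   88.1  62. ] 0.748
100 [100.   48.7  93. ] 0.686
100 [100.   88.5  67.7] 0.969
100 [100.   49.9  98.1] 0.754
dir 0.666
dir 0.665
101 [101.   88.3  60.4] 0.674
101 [101.   48.7  91.4] 0.668
101 [101.   88.7  66. ] 0.927
101 [101.   49.8  96.6] 0.737
dir 0.666
dir 0.665
turn [ 0.    -0.     0.002] shift [   0.    0. -100.] len 100 deg 0.1
[ 0.12095266  0.56670782  0.50626387  2.0684473  -0.46706675  0.6177409
  0.63047524]
```

```bash
python3 -m creep '[[0,0,0,0,0,-20,30],[0,0,0,0,0,-60,30],[0,0,0,0,0,-100,30],[0,0,0,0,0,-140,30],[0,0,0,0,0,-160,30]]' 35
python3 - <<'E'
from h import *
A=f2w(13,-8,170);B=f2w(13,-8,72);s=np.array(get_state()['ee_pos'])
plan([((s+A)/2,-15),(A,-11.9),(B,-11.9)])
s=get_state();print(s['grip_width'],s['gripper_force'])
E
```

```text
clock: 5.95
ee_pos: [0.4247, -0.2928, 0.1737]
tcp_rot: [[0.313, 0.95, 0.003], [0.95, -0.313, -0.001], [-0.0, 0.004, -1.0]]
force: [-0.2, 0.9, -1.9]
grip_width: 0.0448
gripper_force: 35.0
turn [ 0.004  0.    -0.057] shift [175.9  15.5   1.9] len 177 deg 3.3
turn [ 0.     0.    -0.054] shift [174.7  25.4   1.8] len 177 deg 3.1
turn [0. 0. 0.] shift [ 0.  0. 98.] len 98 deg 0.0
0.04476918505242991 34.999642968177795
```

```bash
python3 -m creep '[[0,0,-0.01,35,3,0,30],[0,0,-0.02,75,6,0,30],[0,0,-0.03,115,10,0,30],[0,0,-0.045,155,13,0,30],[0,0,-0.057,176,15,0,30]]'
python3 -m creep '[[0,0,-0.01,35,5,0,30],[0,0,-0.02,75,11,0,30],[0,0,-0.03,115,17,0,30],[0,0,-0.045,155,22,0,30],[0,0,-0.054,175,25,0,30]]'
python3 -m creep '[[0,0,0,0,0,0,30],[0,0,0,0,0,0,30],[0,0,0,0,0,0,30]]'
python3 - <<'E'
from h import *
plan([(f2w(13,-8,72),-11.9)]);print(w2f(get_state()['ee_pos']))
p,d=camera('wrist');p2,_=camera('side')
cv2.imwrite('pics/w2.png',np.hstack([cv2.resize(p,None,fx=.62,fy=.62),cv2.resize(p2,None,fx=.62,fy=.62)])[:,:,::-1])
E
```

```text
clock: 6.45
ee_pos: [0.4942, -0.1257, 0.1705]
tcp_rot: [[0.254, 0.967, 0.0], [0.967, -0.254, 0.001], [0.001, -0.0, -1.0]]
force: [-0.2, -0.8, -0.7]
grip_width: 0.0449
gripper_force: 35.0
clock: 6.95
ee_pos: [0.5632, 0.0373, 0.1703]
tcp_rot: [[0.201, 0.98, -0.0], [0.98, -0.201, 0.001], [0.001, -0.0, -1.0]]
force: [0.3, -0.2, -1.0]
grip_width: 0.0444
gripper_force: 35.0
clock: 7.25
ee_pos: [0.562, 0.0311, 0.1707]
tcp_rot: [[0.208, 0.978, -0.0], [0.978, -0.208, -0.001], [-0.001, -0.0, -1.0]]
force: [-1.0, -0.1, -1.3]
grip_width: 0.0449
gripper_force: 35.0
turn [-0.     0.001 -0.002] shift [ 1.1  2.1 98.7] len 99 deg 0.1
[ 10.87598203  -8.99430237 170.66065217]
```

View pics/w2.png

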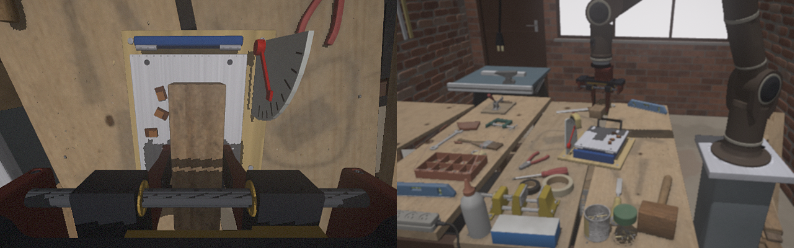

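The wrist view shows the block square in the fingers with the chips to its left (-x), so it is clear to descend.

```bash
python3 -m creep '[[0,0,0,1,2,30,30],[0,0,0,1,2,60,30],[0,0,0,1,2,80,30],[0,0,0,1,2,94,30],[0,0,0,1,2,98,30]]'
python3 -m creep '[[0,0,0,0,0,1,30],[0,0,0,0,0,2,30],[0,0,0,0,0,3,30],[0,0,0,0,0,3,30]]'
python3 - <<'E'
from h import *
s=get_state();print(w2f(s['ee_pos']),s['force'],s['grip_width'])
plan([(f2w(-80,-8,68.5),-11.9)])
E
```

```text
clock: 7.85
ee_pos: [0.5639, 0.0329, 0.0715]
tcp_rot: [[0.207, 0.978, -0.002], [0.978, -0.207, -0.001], [-0.001, -0.002, -1.0]]
force: [-0.6, 0.7, -1.3]
grip_width: 0.0448
gripper_force: 35.0
clock: 8.25
ee_pos: [0.5651, 0.0339, 0.0702]
tcp_rot: [[0.205, 0.979, 0.001], [0.979, -0.205, 0.0], [0.001, 0.001, -1.0]]
force: [0.0, 0.2, -0.5]
grip_width: 0.0447
gripper_force: 35.0
[13.30536256 -5.598619   70.23389181] [ 0.03222433  0.19478894 -0.51097762] 0.04466707533415841
turn [ 0.001 -0.001  0.001] shift [ -2.3 -93.3   1.6] len 93 deg 0.1
```

```bash
python3 -m creep '[[0,0,0,-1,-5,1.5,30],[0,0,0,-2,-15,1.5,30],[0,0,0,-2,-27,1.5,30],[0,0,0,-2,-39,1.5,30],[0,0,0,-2,-50,1.5,30]]'
python3 -m creep '[[0,0,0,0,-11,0,30],[0,0,0,0,-22,0,30],[0,0,0,0,-33,0,30],[0,0,0,0,-43,0,30],[0,0,0,0,-50,0,30]]'
python3 -m creep '[[0,0,0,0,0,0,30],[0,0,0,0,0,0,30]]'
python3 - <<'E'
from h import *
s=get_state();print(w2f(s['ee_pos']),s['force'],s['grip_width'])
c=calibration('wrist');p,d=camera('wrist');p2,_=camera('top')
cv2.imwrite('pics/w3.png',np.vstack([p[:260],cv2.resize(p2[170:290,240:400],(640,480))[:330]])[:,:,::-1])
E
```

```text
clock: 8.75
ee_pos: [0.5139, 0.0425, 0.0682]
tcp_rot: [[0.205, 0.979, -0.0], [0.979, -0.205, 0.0], [0.0, -0.0, -1.0]]
force: [0.1, 0.3, -1.3]
grip_width: 0.045
gripper_force: 35.0
clock: 9.25
ee_pos: [0.4653, 0.0526, 0.0681]
tcp_rot: [[0.205, 0.979, -0.0], [0.979, -0.205, 0.0], [0.0, -0.0, -1.0]]
force: [-0.3, -0.3, 0.3]
grip_width: 0.0449
gripper_force: 35.0
clock: 9.45
ee_pos: [0.4667, 0.0525, 0.0683]
tcp_rot: [[0.205, 0.979, 0.001], [0.979, -0.205, 0.0], [0.0, 0.001, -1.0]]
force: [0.6, 0.0, -1.6]
grip_width: 0.0445
gripper_force: 35.0
[-86.74426925  -7.65477984  68.27939675] [ 0.62000427  0.03058886 -1.56924095] 0.04453389586559116
```

View pics/w3.png

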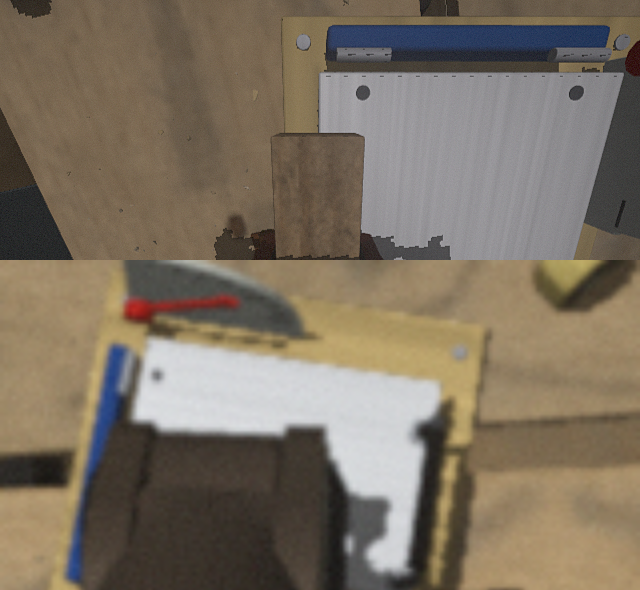

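No chip shows on the visible part of the plate and the block stands past the -x edge. I lift and carry the block back towards its place, then check the plate.

```bash
python3 -m creep '[[0,0,0,0,0,-20,30],[0,0,0,0,0,-50,30],[0,0,0,0,0,-80,30],[0,0,0,0,0,-100,30],[0,0,0,0,0,-100,30]]'
python3 - <<'E'
from h import *
s=np.array(get_state()['ee_pos']);A=np.array([.424,-.292,.17]);plan([((s+A)/2,-15),(A,-18.35),(A-[0,0,.155],-18.35)])
E
```

```text
clock: 10.05
ee_pos: [0.4685, 0.0525, 0.1705]
tcp_rot: [[0.206, 0.979, 0.005], [0.979, -0.206, 0.002], [0.003, 0.004, -1.0]]
force: [0.1, 0.2, -1.0]
grip_width: 0.0449
gripper_force: 35.0
turn [ 0.004 -0.003  0.054] shift [-1.731e+02  1.370e+01 -1.000e-01] len 174 deg 3.1
turn [0.    0.    0.058] shift [-172.1   23.1    0.3] len 174 deg 3.4
turn [0. 0. 0.] shift [  0.   0. 155.] len 155 deg 0.0
```

```bash
python3 -m creep '[[0,0,0.01,-33,3,0,30],[0,0,0.02,-73,6,0,30],[0,0,0.03,-113,9,0,30],[0,0,0.04,-150,12,0,30],[0,0,0.054,-173,14,0,30]]'
python3 -m creep '[[0,0,0.01,-33,4,0,30],[0,0,0.02,-73,10,0,30],[0,0,0.03,-113,15,0,30],[0,0,0.045,-150,20,0,30],[0,0,0.058,-172,23,0,30]]'
python3 -m creep '[[0,0,0,0,0,30,30],[0,0,0,0,0,70,30],[0,0,0,0,0,110,30],[0,0,0,0,0,140,30],[0,0,0,0,0,150,30]]'
python3 - <<'E'
from h import *
s=get_state();print(s['force'],s['grip_width'],s['ee_pos'])
c=calibration('top');p,d=camera('top');np.savez('top1.npz',p=p,d=d)
cv2.imwrite('pics/t3.png',cv2.resize(p[170:310,240:400],(640,560),interpolation=cv2.INTER_CUBIC)[:,:,::-1])
P=pts('t',d>0,d,c);F=w2f(P);r,k=np.nonzero(d>0);h=cv2.cvtColor(p,cv2.COLOR_RGB2HSV)
print('brown on plate',((abs(F[:,0])<84)&(F[:,1]>-85)&(F[:,1]<85)&(h[r,k,1]>90)&(abs(F[:,2]-60)<10)).sum())
for o in silhouettes('top','chip0')[:6]: 
    q=w2f(pts('t',o['pixels'],d,c)); print(round(o['confidence'],2),np.round(o['pixel']),len(q),np.round(np.median(q,0)) if len(q) else '')
plan([((.424,-.292,.0115),-18.35)])
E
```

```text
clock: 10.55
ee_pos: [0.4435, -0.1226, 0.1673]
tcp_rot: [[0.261, 0.965, -0.001], [0.965, -0.261, -0.001], [-0.001, -0.001, -1.0]]
force: [0.4, 0.5, -0.9]
grip_width: 0.0445
gripper_force: 35.0
clock: 11.05
ee_pos: [0.4211, -0.295, 0.1672]
tcp_rot: [[0.317, 0.949, -0.001], [0.949, -0.317, -0.001], [-0.002, -0.001, -1.0]]
force: [-1.1, -0.3, -1.0]
grip_width: 0.0444
gripper_force: 35.0
clock: 11.55
ee_pos: [0.42, -0.291, 0.0144]
tcp_rot: [[0.314, 0.949, -0.006], [0.949, -0.314, 0.002], [0.0, -0.006, -1.0]]
force: [-0.3, 0.2, -1.6]
grip_width: 0.0447
gripper_force: 35.0
[-0.30597465  0.19052731 -1.56220166] 0.04468105301091752 [ 0.41998793 -0.29099699  0.01443834]
brown on plate 0
0.58 [266. 286.] 43 [-105.   37.   20.]
0.54 [276. 315.] 34 [-131.  -50.    6.]
0.52 [278. 309.] 20 [-129.  -32.    8.]
turn [-0.004  0.     0.001] shift [0.7 2.9 5. ] len 6 deg 0.2
```

View pics/t3.png

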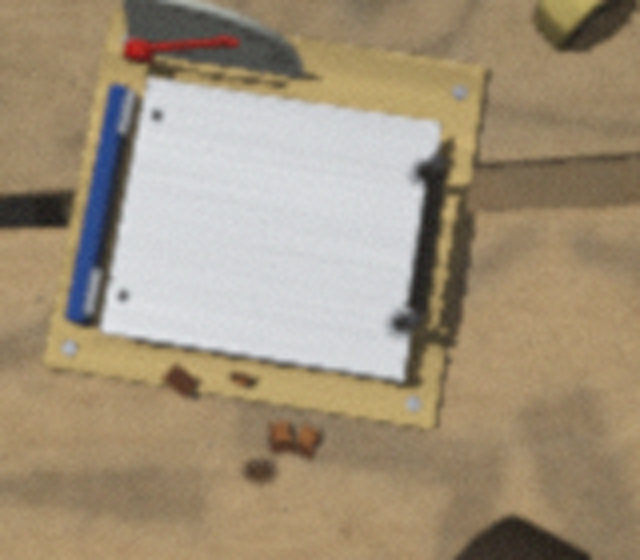

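The plate is clear: two chips lie on the low board at (180,378) and (242,378), and two on the bench at (280,435) and (308,440). Next I lay the block down.

```bash
python3 -m creep '[[0,0,0,0,0,1.5,30],[0,0,0,0,0,3,30],[0,0,0,0,0,3.5,30],[0,0,0,0,0,3.5,30]]'
python3 -m creep '[[0,0,0,0,0,0,60],[0,0,0,0,0,0,90],[0,0,0,0,0,0,100],[0,0,0,0,0,0,100],[0,0,0,0,0,0,100]]'
python3 -m creep '[[0,0,0,0,0,-20,100],[0,0,0,0,0,-60,100],[0,0,0,0,0,-110,100],[0,0,0,0,0,-160,100],[0,0,0,0,0,-200,100]]'
python3 - <<'E'
from h import *
s=get_state();print(s['qpos'])
for y in(78.1,-101.9):
  H=f2w(0,-105,160);s0=np.array(s['ee_pos']);n=5
  print(y);plan([((s0*.5+H*.5)*[1,1,0]+[0,0,.2],(y-18.35)/2 if y>0 else (y-18.35)/2),(H,y)])
E
```

```text
clock: 12.05
ee_pos: [0.423, -0.292, 0.0154]
tcp_rot: [[0.313, 0.95, 0.001], [0.95, -0.313, -0.0], [0.0, 0.002, -1.0]]
force: [0.1, 0.8, -1.2]
grip_width: 0.0448
gripper_force: 35.0
clock: 12.55
ee_pos: [0.4224, -0.2919, 0.0146]
tcp_rot: [[0.314, 0.95, 0.0], [0.95, -0.314, 0.0], [0.0, -0.0, -1.0]]
force: [-0.4, 0.9, 0.1]
grip_width: 0.0811
gripper_force: 0.0
clock: 13.05
ee_pos: [0.4223, -0.2924, 0.2173]
tcp_rot: [[0.314, 0.949, 0.001], [0.949, -0.314, -0.001], [-0.0, 0.001, -1.0]]
force: [0.9, 1.5, 0.6]
grip_width: 0.0878
gripper_force: 0.0
[-0.13815256  0.2725076   0.79575621  1.90946919 -0.22397014  1.04858127
  0.43192937]
78.1
turn [ 0.001  0.001 -0.841] shift [127.2  15.4  17.2] len 129 deg 48.2
turn [ 0.     0.    -0.842] shift [ 73.3 105.1  40. ] len 134 deg 48.2
-101.9
turn [ 0.001 -0.     0.73 ] shift [127.2  15.4  17.2] len 129 deg 41.8
turn [0.    0.    0.729] shift [105.1 -73.3  40. ] len 134 deg 41.8
```

Run:
```python
from h import *
s=get_state();s0=np.array(s['ee_pos']);H=f2w(0,-105,190)
plan([(s0+(H-s0)*i/3,-18.35+96.45*i/3) for i in(1,2,3)])
```

```text
turn [ 0.001  0.001 -0.561] shift [84.8 10.3  9.1] len 86 deg 32.1
turn [ 0.     0.    -0.561] shift [66.3 53.8  9.1] len 86 deg 32.2
turn [ 0.     0.    -0.561] shift [27.5 80.8  9.1] len 86 deg 32.2
```

```bash
python3 -m creep '[[0,0,-0.11,17,2,2,100],[0,0,-0.23,34,4,4,100],[0,0,-0.34,51,6,5,100],[0,0,-0.45,68,8,7,100],[0,0,-0.561,85,10,9,80]]'
python3 -m creep '[[0,0,-0.11,13,11,2,70],[0,0,-0.23,27,22,4,60],[0,0,-0.34,40,32,5,50],[0,0,-0.45,53,43,7,50],[0,0,-0.561,66,54,9,50]]'
python3 -m creep '[[0,0,-0.11,6,16,2,50],[0,0,-0.23,11,32,4,50],[0,0,-0.34,17,48,5,50],[0,0,-0.45,22,65,7,50],[0,0,-0.561,27,81,9,50]]'
python3 -m creep '[[0,0,0,0,0,0,50],[0,0,0,0,0,0,50],[0,0,0,0,0,0,50]]'
python3 - <<'E'
from h import *
s=get_state();print(w2f(s['ee_pos']),np.round(s['qpos'],2),s['grip_width'])
c=calibration('wrist');p,d=camera('wrist');cv2.imwrite('pics/w4.png',p[:,:,::-1]);np.savez('w4.npz',p=p,d=d,**{k:np.array(v) for k,v in c.items()})
F=w2f(pts('w',d>0,d,c));m=(F[:,2]>85)&(F[:,2]<108)&(abs(F[:,0])<40)&(abs(F[:,1]+105)<25);print('handle',m.sum(),np.round(np.median(F[m],0)),np.round(F[m].min(0)),np.round(F[m].max(0)))
c=calibration('top');p,d=camera('top');P=pts('t',d>0,d,c);m=(abs(P[:,2]-.033)<.006)&(abs(P[:,0]-.42)<.1)&(abs(P[:,1]+.29)<.1);print('block',m.sum(),cv2.minAreaRect((P[m,:2]*1000).astype(np.float32)))
plan([(f2w(0,-105,78),78.1)])
E
```

```text
clock: 13.55
ee_pos: [0.4587, -0.2137, 0.2056]
tcp_rot: [[-0.244, 0.97, 0.0], [0.97, 0.244, 0.0], [0.0, 0.0, -1.0]]
force: [0.1, -0.1, 0.5]
grip_width: 0.083
gripper_force: 0.0
clock: 14.05
ee_pos: [0.4952, -0.1367, 0.1965]
tcp_rot: [[-0.722, 0.691, -0.0], [0.691, 0.722, 0.0], [0.0, 0.0, -1.0]]
force: [-0.5, 0.4, -0.8]
grip_width: 0.0452
gripper_force: 0.0
clock: 14.55
ee_pos: [0.5321, -0.0596, 0.1875]
tcp_rot: [[-0.98, 0.201, -0.0], [0.201, 0.98, 0.0], [0.0, 0.0, -1.0]]
force: [-0.1, -0.1, 0.3]
grip_width: 0.0441
gripper_force: 0.0
clock: 14.85
ee_pos: [0.5315, -0.0615, 0.1877]
tcp_rot: [[-0.978, 0.209, -0.0], [0.209, 0.978, -0.0], [0.0, -0.0, -1.0]]
force: [-0.4, 0.2, -1.2]
grip_width: 0.0439
gripper_force: 0.0
[ 1.60197816e-01 -1.05890529e+02  1.87714730e+02] [-0.26  0.3   0.35  1.88 -0.12  0.99  1.5 ] 0.04391544508030736
handle 1111 [  -1. -102.   98.] [ -40. -108.   94.] [ 40. -96. 102.]
block 961 ((423.23675537109375, -296.0368957519531), (141.68548583984375, 46.026424407958984), 71.73619079589844)
turn [-0.     0.    -0.002] shift [  0.3   0.7 109.8] len 110 deg 0.1
```

View pics/w4.png

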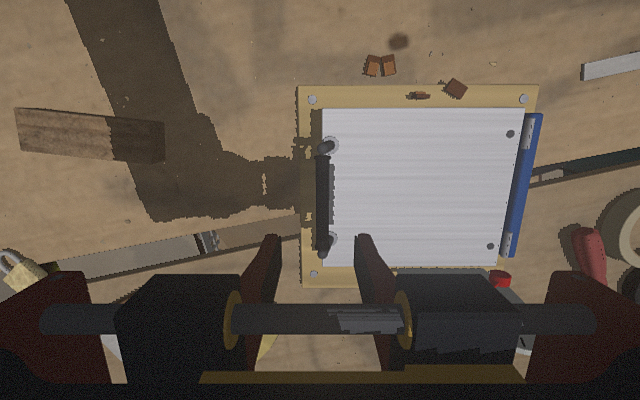

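The wrist view shows the chips on the board and bench at the top, the block lying flat at the left (90,135), and the handle at (322,200). The protractor is hidden behind the gripper here. Before taking the handle, I work out a closer, more face-on view of the pointer.

```bash
cat >> h.py <<'E'
def plan2(wps):
    s=get_state();p=np.array(s['ee_pos']);R=np.array(s['tcp_rot'])
    for pos,T in wps:
        rv=Ro.from_matrix(R.T@T).as_rotvec();d=R.T@(np.array(pos)-p)*1000
        print('turn',np.round(rv,3),'shift',np.round(d,1),'deg',round(np.rad2deg(np.linalg.norm(rv)),1));p=np.array(pos);R=T
E
python3 - <<'E'
from h import *
s=get_state();T=np.array(s['tcp_rot']);p=np.array(s['ee_pos']);c=calibration('wrist');Rc,t=np.array(c['R']),np.array(c['t'])
Rct=Rc@T; oc=T.T@(-Rc.T@t-p)
print(np.round(oc*1000),c['fx'],c['cx'],c['cy'])
for yaw in(-10,20,40):
  for tilt in(0,-.3,-.5):
   for pos in((-80,-60,170),(-110,-60,150)):
    Tn=down(yaw)@Ro.from_rotvec([tilt,0,0]).as_matrix();P=f2w(*pos);R=Rct@Tn.T;o=P+Tn@oc;px=[]
    for q in((102,100,51),(102,30,106),(102,100,110),(110,-5,51)):
        v=R@(f2w(*q)-o);px.append((round(v[1]/v[2]*c['fy']+c['cy']),round(v[0]/v[2]*c['fx']+c['cx'])))
    print(yaw,tilt,pos,px,'cam',np.round(w2f(o)))
E
```

```text
[  77.   -0. -163.] 292.24764117030094 317.3571737348275 203.20031724868534
-10 0 (-80, -60, 170) [(24, 538), (108, 568), (-4, 602), (149, 519)] cam [-83.  17. 333.]
-10 0 (-110, -60, 150) [(17, 594), (109, 637), (-15, 684), (152, 567)] cam [-113.   17.  313.]
-10 -0.3 (-80, -60, 170) [(39, 459), (110, 491), (21, 512), (144, 450)] cam [-131.   15.  325.]
-10 -0.3 (-110, -60, 150) [(37, 499), (111, 537), (19, 563), (146, 485)] cam [-161.   15.  305.]
-10 -0.5 (-80, -60, 170) [(45, 415), (111, 449), (32, 464), (142, 410)] cam [-161.   14.  313.]
-10 -0.5 (-110, -60, 150) [(45, 449), (112, 486), (32, 504), (143, 440)] cam [-191.   14.  293.]
20 0 (-80, -60, 170) [(158, 566), (238, 559), (169, 629), (247, 499)] cam [-121.    5.  333.]
20 0 (-110, -60, 150) [(179, 608), (267, 607), (195, 687), (271, 533)] cam [-151.    5.  313.]
20 -0.3 (-80, -60, 170) [(151, 482), (216, 488), (157, 530), (230, 438)] cam [-162.  -20.  325.]
20 -0.3 (-110, -60, 150) [(166, 511), (235, 522), (175, 566), (246, 466)] cam [-192.  -20.  305.]
20 -0.5 (-80, -60, 170) [(148, 436), (207, 447), (153, 479), (222, 402)] cam [-187.  -36.  313.]
20 -0.5 (-110, -60, 150) [(161, 461), (222, 476), (167, 508), (235, 427)] cam [-217.  -36.  293.]
40 0 (-80, -60, 170) [(239, 546), (308, 520), (267, 598), (299, 462)] cam [-141.  -13.  333.]
40 0 (-110, -60, 150) [(269, 575), (346, 552), (306, 636), (329, 485)] cam [-171.  -13.  313.]
40 -0.3 (-80, -60, 170) [(219, 471), (278, 463), (236, 514), (279, 412)] cam [-170.  -50.  325.]
40 -0.3 (-110, -60, 150) [(240, 493), (305, 489), (262, 540), (302, 433)] cam [-200.  -50.  305.]
40 -0.5 (-80, -60, 170) [(210, 428), (265, 429), (223, 468), (270, 381)] cam [-189.  -74.  313.]
40 -0.5 (-110, -60, 150) [(229, 448), (287, 452), (245, 490), (290, 401)] cam [-219.  -74.  293.]
```

Run:
```python
from h import *
f=lambda y,t:down(y)@Ro.from_rotvec([t,0,0]).as_matrix()
plan2([(f2w(-20,-85,165),f(50,-.25)),(f2w(-40,-65,140),f(22,-.5)),(f2w(-40,-60,130),f(0,-.5))])
```

```text
turn [-0.245 -0.061  0.486] shift [20.3 20.6 22.8] deg 31.4
turn [-0.245 -0.179  0.456] shift [27.1  1.8 26.3] deg 31.4
turn [ 0.    -0.184  0.337] shift [ 4.2 -2.3 10.1] deg 22.0
```

```bash
python3 -m creep '[[-0.06,-0.015,0.12,5,5,5,50],[-0.12,-0.03,0.24,10,10,11,50],[-0.18,-0.045,0.36,15,15,17,50],[-0.245,-0.061,0.486,20,20,23,50],[-0.245,-0.061,0.486,20,20,23,50]]'
python3 -m creep '[[-0.06,-0.045,0.114,7,1,6,50],[-0.12,-0.09,0.228,14,1,13,50],[-0.18,-0.135,0.342,20,2,20,50],[-0.245,-0.179,0.456,27,2,26,50],[-0.245,-0.179,0.456,27,2,26,50]]'
python3 -m creep '[[0,-0.06,0.11,1,-1,3,50],[0,-0.12,0.22,2,-2,6,50],[0,-0.184,0.337,4,-2,10,50],[0,-0.184,0.337,4,-2,10,50],[0,-0.184,0.337,4,-2,10,50]]'
python3 -m creep '[[0,0,0,0,0,0,50],[0,0,0,0,0,0,50]]'
python3 - <<'E'
from h import *
s=get_state();print(w2f(s['ee_pos']),np.round(s['qpos'],2))
c=calibration('wrist');p,d=camera('wrist');np.savez('w5.npz',p=p,d=d,**{k:np.array(v) for k,v in c.items()})
R,t=np.array(c['R']),np.array(c['t']);px=[]
for q in((102,100,51),(102,30,106),(102,100,110),(110,-5,51)):
    v=R@f2w(*q)+t;px.append((v[1]/v[2]*c['fy']+c['cy'],v[0]/v[2]*c['fx']+c['cx']))
px=np.array(px);print(px.round());r0=int(max(0,px[:,0].min()-25));k0=int(max(0,px[:,1].min()-30));k0=min(k0,480);r0=min(r0,280)
print('crop',r0,k0);cv2.imwrite('pics/w5.png',cv2.resize(p[r0:r0+120,k0:k0+160],None,fx=5,fy=5,interpolation=cv2.INTER_CUBIC)[:,:,::-1])
E
```

```text
clock: 15.45
ee_pos: [0.5143, -0.0379, 0.1639]
tcp_rot: [[-0.764, 0.626, 0.158], [0.645, 0.74, 0.191], [0.003, 0.247, -0.969]]
force: [-0.1, -0.5, -0.5]
grip_width: 0.0436
gripper_force: 0.0
clock: 15.95
ee_pos: [0.4988, -0.0116, 0.1389]
tcp_rot: [[-0.378, 0.814, 0.442], [0.926, 0.33, 0.183], [0.003, 0.478, -0.878]]
force: [0.3, 0.2, 0.8]
grip_width: 0.0438
gripper_force: 0.0
clock: 16.45
ee_pos: [0.5046, -0.0079, 0.1317]
tcp_rot: [[-0.007, 0.877, 0.48], [1.0, 0.007, 0.001], [-0.003, 0.48, -0.877]]
force: [0.1, -0.4, -0.0]
grip_width: 0.0444
gripper_force: 0.0
clock: 16.65
ee_pos: [0.5037, -0.0066, 0.131]
tcp_rot: [[-0.011, 0.878, 0.479], [1.0, 0.01, 0.004], [-0.002, 0.479, -0.878]]
force: [-0.0, -0.4, 0.7]
grip_width: 0.0436
gripper_force: 0.0
[-38.36453857 -57.81093726 130.98322641] [-0.84  0.13  0.8   2.43 -0.51  0.13  0.43]
[[ 68. 431.]
 [143. 461.]
 [ 58. 489.]
 [174. 410.]]
crop 33 380
```

View pics/w5.png

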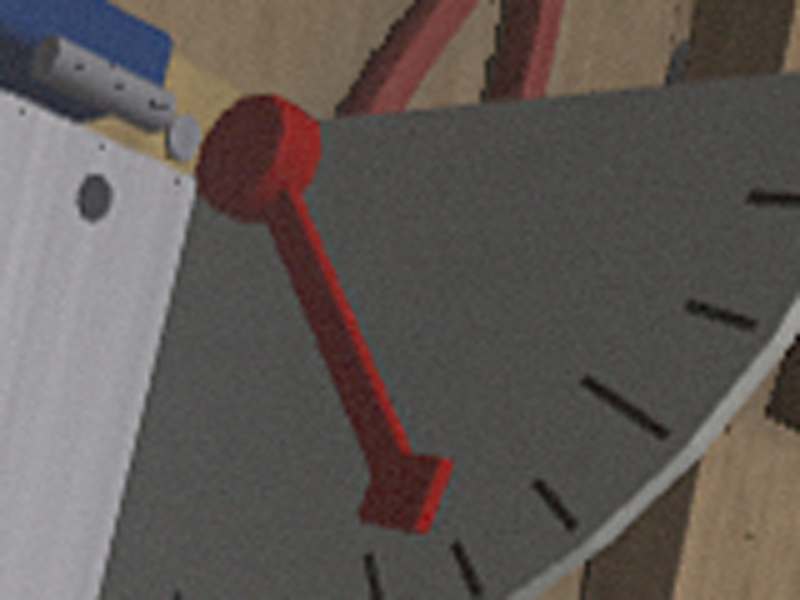

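The crop shows the pointer almost face-on: hub at (240,160), dark front face of the bar from (286,230) to (381,440). Ticks for 40, 50, 60 and 70° are at (466,570), (556,505), (625,407) and (720,315).

Run:
```python
from h import *
w=np.load('w5.npz');p,d=w['p'],w['d'];c={k:w[k] for k in('fx','fy','cx','cy','R','t')}
R0,K0=33,380
g=lambda u,v,x:rayplane(c,R0+(v+.5)/5-.5,K0+(u+.5)/5-.5,x)
for n,u,v in((70,720,315),(60,625,407),(50,556,505),(40,466,570)):
    q=g(u,v,110);print(n,np.round(q[1:],1),round(np.rad2deg(np.arctan2(q[2]-51,100-q[1])),1))
im=cv2.resize(p[R0:R0+120,K0:K0+160],None,fx=5,fy=5,interpolation=cv2.INTER_CUBIC)
h=cv2.cvtColor(im,cv2.COLOR_RGB2HSV);red=((h[...,0]<9)|(h[...,0]>171))&(h[...,1]>110)
L=[];U=[];A=[]
for v in range(240,440,10):
    k=np.nonzero(red[v,200:450])[0]+200;b=k[h[v,k,2]>105];L.append((k.min(),v));U.append((b.min(),v));A.append((k.max(),v))
for x in(98,100,102):
    for n,S,xx in(('low',L,x),('up',U,x),('back-up',A,x+4)):
        Q=np.array([g(u,v,xx)[1:] for u,v in S]);D=np.c_[100-Q[:,0],Q[:,1]-51].astype(np.float32)
        l=cv2.fitLine(D,cv2.DIST_HUBER,0,.01,.01).ravel();a=np.arctan2(l[1],l[0])if l[0]>0 else np.arctan2(-l[1],-l[0]);print(x,n,'angle',round(float(a),3),'offset',round(float(-l[2]*np.sin(a)+l[3]*np.cos(a)),1))
h=cv2.cvtColor(p,cv2.COLOR_RGB2HSV);m=((h[...,0]<9)|(h[...,0]>171))&(h[...,1]>110);m[:66]=0;m[:,:420]=0;m[145:]=0
F=w2f(pts('w',m,d,c));F=F[(F[:,1]>40)&(F[:,1]<85)&(F[:,0]>90)&(F[:,0]<112)];print(len(F),np.percentile(F[:,0],[5,25,50,75,95]).round(1))
f=lambda y,t:down(y)@Ro.from_rotvec([t,0,0]).as_matrix()
plan2([(f2w(-40,-70,145),f(22,-.5)),(f2w(-20,-90,170),f(50,-.25)),(f2w(0,-105,170),f(78.1,0))])
```

```text
70 [ 70.4 141.4] 71.9
60 [ 56.8 131.3] 61.7
50 [ 41.  124.8] 51.4
40 [ 29.2 112.4] 41.0
98 low angle 0.676 offset 1.1
98 up angle 0.682 offset 6.5
98 back-up angle 0.682 offset 6.4
100 low angle 0.676 offset 0.1
100 up angle 0.682 offset 5.6
100 back-up angle 0.682 offset 5.5
102 low angle 0.676 offset -0.8
102 up angle 0.682 offset 4.7
102 back-up angle 0.682 offset 4.6
471 [100.  100.5 100.9 101.5 103.4]
turn [-0.001  0.181 -0.33 ] shift [-10.6   3.4 -14.3] deg 21.6
turn [ 0.245  0.179 -0.456] shift [-27.8  16.8 -19.3] deg 31.4
turn [ 0.245  0.061 -0.488] shift [-24.7  -3.7  -0.9] deg 31.5
```

```bash
python3 -m creep '[[0,0.06,-0.11,-3,1,-5,50],[0,0.12,-0.22,-7,2,-10,50],[0,0.181,-0.33,-11,3,-14,50],[0,0.181,-0.33,-11,3,-14,50]]'
python3 -m creep '[[0.06,0.045,-0.114,-7,4,-5,50],[0.12,0.09,-0.228,-14,8,-10,50],[0.18,0.135,-0.342,-21,12,-15,50],[0.245,0.179,-0.456,-28,17,-19,50],[0.245,0.179,-0.456,-28,17,-19,50]]'
python3 -m creep '[[0.06,0.015,-0.12,-6,-1,0,50],[0.12,0.03,-0.24,-12,-2,0,50],[0.18,0.045,-0.36,-18,-3,-1,50],[0.245,0.061,-0.488,-25,-4,-1,50],[0.245,0.061,-0.488,-25,-4,-1,50]]'
python3 -m creep '[[0,0,0,0,0,0,50],[0,0,0,0,0,0,50]]'
python3 - <<'E'
from h import *
s=get_state();print(w2f(s['ee_pos']),np.round(s['qpos'],2))
plan([(f2w(0,-105,76),78.1)])
E
```

```text
clock: 17.1
ee_pos: [0.4981, -0.0207, 0.1431]
tcp_rot: [[-0.331, 0.831, 0.447], [0.944, 0.291, 0.158], [0.001, 0.474, -0.88]]
force: [-0.5, -0.5, -0.3]
grip_width: 0.0434
gripper_force: 0.0
clock: 17.6
ee_pos: [0.5152, -0.0466, 0.168]
tcp_rot: [[-0.734, 0.66, 0.162], [0.679, 0.712, 0.178], [0.002, 0.24, -0.971]]
force: [0.2, 0.2, -1.0]
grip_width: 0.0438
gripper_force: 0.0
clock: 18.1
ee_pos: [0.5282, -0.0634, 0.1657]
tcp_rot: [[-0.967, 0.253, -0.008], [0.253, 0.967, -0.001], [0.008, -0.004, -1.0]]
force: [0.0, 0.8, -0.3]
grip_width: 0.0441
gripper_force: 0.0
clock: 18.3
ee_pos: [0.5268, -0.0645, 0.1661]
tcp_rot: [[-0.966, 0.26, -0.008], [0.26, 0.966, -0.0], [0.008, -0.002, -1.0]]
force: [-0.1, -0.4, -0.1]
grip_width: 0.0436
gripper_force: 0.0
[  -3.83529818 -109.73581549  166.13856573] [-0.3   0.33  0.41  1.91 -0.16  0.95  1.49]
turn [-0.002 -0.008 -0.055] shift [-4.3  5.1 90.1] len 90 deg 3.2
```

```bash
python3 -m creep '[[0,-0.008,-0.055,-4,5,20,50],[0,-0.008,-0.055,-4,5.5,50,50],[0,-0.008,-0.055,-4,5.5,75,50],[0,-0.008,-0.055,-4,5.5,87,50],[0,-0.008,-0.055,-4,5.5,90,50]]'
python3 -m creep '[[0,0,0,0,0,0,25],[0,0,0,0,0,0,15],[0,0,0,0,0,0,5],[0,0,0,0,0,0,5],[0,0,0,0,0,0,5]]' 20
python3 -m creep '[[0,0,0,0,0,0,0],[0,0,0,0,0,0,0],[0,0,0,0,0,0,0]]' 25
python3 - <<'E'
from h import *
s=get_state();P=w2f(s['ee_pos']);print(P,s['grip_width'],s['gripper_force'],s['force'])
R=np.array(s['tcp_rot']);p0=np.array(s['ee_pos'])
def hd(a): return np.array([100-(205*np.cos(a)-42*np.sin(a)),51+205*np.sin(a)+42*np.cos(a)])
for a in np.linspace(0,.675,16)[1:]:
    e=hd(a)-hd(0);print(round(a,3),np.round(R.T@(YFv*e[0]+np.array([0,0,e[1]])),1),np.round(e,1))
E
```

```text
clock: 18.8
ee_pos: [0.5312, -0.0599, 0.0754]
tcp_rot: [[-0.979, 0.204, -0.002], [0.204, 0.979, -0.004], [0.001, -0.004, -1.0]]
force: [0.7, 0.6, 0.4]
grip_width: 0.0435
gripper_force: 0.0
clock: 19.3
ee_pos: [0.5333, -0.0578, 0.077]
tcp_rot: [[-0.98, 0.2, 0.001], [0.2, 0.98, -0.002], [-0.002, -0.002, -1.0]]
force: [0.8, 5.4, 2.4]
grip_width: 0.0113
gripper_force: 20.0
clock: 19.6
ee_pos: [0.5333, -0.0578, 0.077]
tcp_rot: [[-0.98, 0.2, 0.001], [0.2, 0.98, -0.002], [-0.002, -0.002, -1.0]]
force: [0.3, 4.8, 2.1]
grip_width: 0.011
gripper_force: 25.0
[   1.09436246 -101.86727203   77.00438615] 0.01104895453770567 25.00009775161743 [0.32316451 4.83979917 2.1284695 ]
0.045 [-0.   2.1 -9.2] [2.1 9.2]
0.09 [ -0.1   4.6 -18.3] [ 4.6 18.3]
0.135 [ -0.1   7.5 -27.2] [ 7.5 27.2]
0.18 [ -0.1  10.8 -36. ] [10.8 36. ]
0.225 [ -0.2  14.5 -44.7] [14.5 44.7]
0.27 [ -0.2  18.5 -53.2] [18.6 53.2]
0.315 [ -0.2  23.  -61.5] [23.1 61.4]
0.36 [ -0.3  27.8 -69.6] [27.9 69.5]
0.405 [ -0.3  33.  -77.4] [33.1 77.4]
0.45 [ -0.4  38.5 -85.1] [38.7 85. ]
0.495 [ -0.4  44.4 -92.4] [44.6 92.3]
0.54 [ -0.5  50.6 -99.5] [50.8 99.4]
0.585 [  -0.5   57.1 -106.3] [ 57.3 106.2]
0.63 [  -0.6   63.9 -112.8] [ 64.1 112.7]
0.675 [  -0.6   71.  -119. ] [ 71.2 118.9]
```

Grip is good at 11 mm and 25 N on the handle. I swing it up along the arc and check as I go.

```bash
python3 -m creep '[[0,0,0,0,2,-9,0],[0,0,0,0,4.5,-18,0],[0,0,0,0,7.5,-27,0],[0,0,0,0,11,-36,0],[0,0,0,0,14.5,-44.5,0]]' 35
python3 - <<'E'
from h import *
s=get_state();P=w2f(s['ee_pos']);print(P-[1.09,-101.87,77.0],s['grip_width'],s['force'],np.round(s['qpos'],2))
E
```

```text
clock: 20.1
ee_pos: [0.5361, -0.0438, 0.1213]
tcp_rot: [[-0.98, 0.201, 0.001], [0.201, 0.98, -0.003], [-0.002, -0.003, -1.0]]
force: [4.9, 4.9, -5.2]
grip_width: 0.0111
gripper_force: 35.0
[-0.07823032 14.3164243  44.31491309] 0.011077386396187825 [ 4.94060728  4.87322068 -5.24100792] [-0.31  0.39  0.38  1.94 -0.19  0.85  1.54]
```

```bash
python3 -m creep '[[0,0,0,0,4,-8.5,0],[0,0,0,0,8.5,-17,0],[0,0,0,0,13.5,-25,0],[0,0,0,0,18.5,-33,0],[0,0,0,0,24,-40.5,0]]'
python3 -m creep '[[0,0,0,0,6,-7.5,0],[0,0,0,0,12,-14.5,0],[0,0,0,0,18.5,-21,0],[0,0,0,0,25.5,-27.5,0],[0,0,0,0,32.5,-34,0]]'
python3 -m creep '[[0,0,0,0,0,0,0],[0,0,0,0,0,0,0],[0,0,0,0,0,0,0]]'
python3 - <<'E'
from h import *
s=get_state();P=w2f(s['ee_pos']);e=P-[1.09,-101.87,77.0];print(e,s['grip_width'],s['force'],np.round(s['qpos'],2))
h=np.array([-205,42])+e[1:];print('angle by handle',np.pi-np.arctan2(h[1],h[0])-np.arctan2(42,205)*1, np.hypot(*h))
out=[]
for cam in('side','top'):
    c=calibration(cam);p,d=camera(cam);np.savez(cam+'9.npz',p=p,d=d);F=w2f(pts(cam,d>0,d,c));r,k=np.nonzero(d>0)
    hs=cv2.cvtColor(p,cv2.COLOR_RGB2HSV)[r,k]
    D=np.c_[100-F[:,1],F[:,2]-51];a=np.arctan2(D[:,1],D[:,0]);R=np.hypot(*D.T)
    m=(abs(F[:,0])<80)&(R>30)&(R<190)&(abs(a-.675)<.12)&(hs[:,1]<50)&(hs[:,2]>110)
    l=cv2.fitLine(D[m].astype(np.float32),cv2.DIST_HUBER,0,.01,.01).ravel();print(cam,'plate',m.sum(),np.arctan(l[1]/l[0]),'median polar',np.median(a[m]))
    out.append(p[170:300,240:440])
cv2.imwrite('pics/e.png',np.vstack([cv2.resize(out[0],(460,299)),cv2.resize(out[1],(460,299))])[:,:,::-1])
E
```

```text
clock: 20.6
ee_pos: [0.541, -0.0203, 0.1616]
tcp_rot: [[-0.98, 0.201, 0.001], [0.201, 0.98, -0.003], [-0.002, -0.003, -1.0]]
force: [5.5, 3.9, -5.8]
grip_width: 0.0109
gripper_force: 35.0
clock: 21.1
ee_pos: [0.5476, 0.0111, 0.1954]
tcp_rot: [[-0.98, 0.201, 0.001], [0.201, 0.98, -0.004], [-0.002, -0.004, -1.0]]
force: [6.1, 3.3, -8.1]
grip_width: 0.0107
gripper_force: 35.0
clock: 21.4
ee_pos: [0.5475, 0.0106, 0.1949]
tcp_rot: [[-0.98, 0.201, 0.001], [0.201, 0.98, -0.004], [-0.002, -0.004, -1.0]]
force: [5.8, 2.2, -6.9]
grip_width: 0.0111
gripper_force: 35.0
[ -0.21014095  69.89581402 117.89297537] 0.011074311782005472 [ 5.8035107   2.21664872 -6.86746942] [-0.42  0.31  0.39  1.84 -0.13  1.01  1.39]
angle by handle 0.6671502551180569 209.32965542973395
side plate 2756 0.6753366 median polar 0.7284521647730223
top plate 170 0.7545401 median polar 0.7628023067044363
```

View pics/e.png

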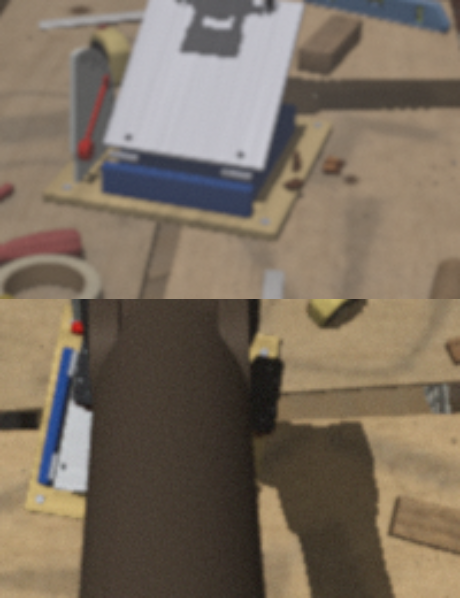

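The side view shows the plate up at the pointer's slope, with the chips off on the board and bench and the block lying on the bench. The handle position gives 0.667 rad, so I add the last 0.008 rad and hold.

```bash
python3 -m creep '[[0,0,0,0,0.6,-0.5,0],[0,0,0,0,1.2,-1.0,0],[0,0,0,0,1.2,-1.0,0],[0,0,0,0,1.2,-1.0,0],[0,0,0,0,1.2,-1.0,0]]'
python3 -m creep '[[0,0,0,0,0,0,0],[0,0,0,0,0,0,0],[0,0,0,0,0,0,0],[0,0,0,0,0,0,0],[0,0,0,0,0,0,0]]'
python3 - <<'E'
from h import *
s=get_state();P=w2f(s['ee_pos']);e=P-[1.09,-101.87,77.0];h=np.array([-205,42])+e[1:];print(np.pi-np.arctan2(h[1],h[0])-np.arctan2(42,205),np.hypot(*h),s['force'],s['grip_width'],np.abs(s['qd']).max())
# pointer and plate edge together in the side view: same method, 0 = pointer unchanged?
c=calibration('side')
for f in('side0.npz','side9.npz'):
    p=np.load(f)['p'];g=cv2.cvtColor(p,cv2.COLOR_RGB2HSV);m=((g[...,0]<9)|(g[...,0]>171))&(g[...,1]>130)&(g[...,2]>60);m[:190]=0;m[250:]=0;m[:,:265]=0;m[:,300:]=0
    r,k=np.nonzero(m);t=r<r.min()+5;print(f,len(r),r.min(),k[t].mean())
E
```

```text
clock: 22.0
ee_pos: [0.5477, 0.0117, 0.1958]
tcp_rot: [[-0.979, 0.201, 0.001], [0.201, 0.979, -0.004], [-0.002, -0.004, -1.0]]
force: [6.3, 2.6, -6.7]
grip_width: 0.0107
gripper_force: 35.0
clock: 22.5
ee_pos: [0.5477, 0.0117, 0.1958]
tcp_rot: [[-0.979, 0.202, 0.001], [0.202, 0.979, -0.004], [-0.002, -0.004, -1.0]]
force: [6.8, 2.1, -6.9]
grip_width: 0.0115
gripper_force: 35.0
0.6738630111870304 209.3734685626854 [ 6.75237124  2.14731888 -6.90550736] 0.011475798163857645 0.002590307180941988
side0.npz 71 206 284.57142857142856
side9.npz 58 207 284.14285714285717
```

The plate is at 0.674 rad, steady, and the pointer has not moved, so I hand the job in.

```bash
python3 -c "
from rig import *
print(close_job())"
```

```text
the job is handed in; nothing more can be done
None
```

Job handed in at about 22.5 s, verdict not shown: I wiped all four chips off with the block and laid the block back on the bench. The plate is held steady by its handle at about 0.674 rad, against a pointer angle I measured at about 0.675 rad.

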